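Find and mark the balance point of a bar

ROBOT

A 6-joint arm with a two-finger parallel gripper is mounted at the origin on the work surface. World frame = base frame: x ahead of the robot, y to its left, z up, the work surface at z = 0. Lengths are in m, angles in rad, forces in N, time in s.
With the tool pointing down it reaches from about 0.375 to 0.9 m from the base axis. Payload 3.1 kg.
Tool frame: the origin (TCP) lies at the very end of the fingers, on their centre line; the grasp point (between the pads) lies 19 mm behind it (tcp_to_grasp is the distance from the TCP to the grasp point, in m); z points along the fingers, y is the direction in which the jaws open and shut (so a half turn about z gives the same grasp; the last joint's range is limited). The gripper opens to 87 mm and grips with 3 to 60 N. Pads are 19 mm wide; open, the fingers measure 117 mm over their backs; the gripper's body (75 mm by 190 mm) begins 51 mm behind the grasp point.
Start: joints at [1.151, 0.527, 1.433, -0, 1.181, -0.178], TCP at [0.149, 0.607, 0.223] pointing down, gripper open.
Joint ranges: [-3.08, 3.08], [-0.75, 2.2], [0.22, 2.44], [-1.43, 4.57], [0, 2.65], [-2.85, 2.85]. Speed limits (rad/s): [2.79, 2.79, 3.14, 3.14, 3.14, 3.14].

INTERFACE

Orientations are given as a rotation vector (axis times angle).
In Python, from rig import state, get_image, finish_job, tcp_to_grasp gives the robot as it stands.
- The arm moves only by the tool jog_arm, never from a script. Its argument "commands" is a list of rows, each a list of 7 numbers: the shift along the world's x, y, z in mm, then the turn, a rotation vector about the world's x, y, z in degrees, then the closure, from -1 (fully open) to 1 (shut). In form: [[dx, dy, dz, wx, wy, wz, grip], ...]. A call has 1 to 12 rows; each row is the pose to reach, as a shift and turn from the pose measured when the call began; what a row does not reach only later rows make up. A row lasts 1/8 s, in which the tool goes at most 62.5 mm and 10.7 degrees, less where a joint would pass 70% of its speed; a pose out of reach is approached as far as the arm can. A call with a gripper value outside its range is refused whole. The fingers move at their own pace and stop on an object; "newtons" is the grip in N (left out, the last holds). Time passes only in rows, so rows that repeat a pose let the fingers close. It gives the time, the measured TCP pose, the force and the opening at its end, in the units of the state.
- state(): the state, without advancing time (a new reading comes with each control period).
- get_image(name): name is "side" or "top" or "wrist"; returns a dict with "img" (384x512x3 uint8, blue, green, red), "camera_matrix" (3x3 intrinsics, pixels), "xyz" and "attitude" of the camera in the world. Camera axes: x right, y down, z forward; pixel columns grow to the right and rows downward; lengths in m; the calibration is good to about 2 mm. The wrist camera is an equidistant fisheye: a pixel r from the principal point sees the ray r / f radians off the axis. A picture is of the moment at which its call begins. There is no depth.
- finish_job(): hands the job in, once; it reports no verdict.
The state is a dict: "time": time; "q": joint angles; "joint_velocities": joint speeds; "effort": joint torques, N m; "tcp_pos": TCP position; "tool_rot": TCP orientation; "ft_force": force on the tool from outside, world axes, zero at the start; "moment": the same for the moment, N m; "opening": finger opening in m.
Only numpy, scipy, OpenCV 4.12 (cv2) and the standard library are available. Lean on these libraries where they do the work, as an engineer would, in place of code of your own. Each camera call takes 0.05 s, during which the arm holds its last target.

TASK

Find the balance point of the long closed steel bar and mark it: push the bar gently along its bed, out over the bed's end edge, until it tips of its own weight onto the black roller, and stop there, no more than about five millimetres beyond the tipping point. Then set the loose aluminium saddle astride the bar, centred right above that edge and seated fully down without pressing hard, and let go, with the bar still resting tipped on the roller. Do not lift the bar off the bed, and leave everything else on the bench where it lies.

Things in the scene. Friction and masses are not known exactly. Their poses are not given: they have to be found in the camera images.
- edge (a point): Fulcrum: middle of the top edge at the end of the fixed grey bed, 50 mm above the table; the 310 mm long sliding face runs back from it along +y; x is along the edge, z up. The bar is pushed to -y between two steel lips 5 mm high, 29 mm apart, from y = 25 to 310 mm. A push on the bar's back end also holds that end down by friction: it may tip only when the push is taken off.
- rest: Black roller fixed beyond the edge, origin on its axis: 12 mm thick, 56 mm long along x, between two steel cheeks, 100 mm out from the edge (bed y = -100), its axis 15 mm and its top 9 mm lower than the edge. The tipped bar rests on it at a slope of about 0.09 rad, its back end 9 to 18 mm up.
- bar_mid (a point): Geometric centre of the loose closed steel bar: 300 mm long (y), 26 wide (x), 22 high (z), 0.5 to 1.0 kg. It starts flat between the lips, its y along the bed's y, its centre 85 to 135 mm behind the edge, so its front end already overhangs. Weights are hidden inside: the balance point is up to 42 mm to either side of the centre. When it tips, its +y end rises.
- saddle_fin (a point): Centre of the grip fin of the loose 60 g aluminium saddle (the marker): fin 12 mm thick (y), 30 wide (x), 32 high (z). Below it a roof 18 long (y), 38 wide, 4 thick, with two 4 mm thick legs reaching 12 mm below the roof, 30 mm apart inside (x): it straddles the bar, its x across the bar. It starts upright on its legs on the table, fin centre 32 mm up.
- saddle_mark (a point): The middle of the underside of the saddle's roof, 20 mm below the fin's centre and 12 mm above the feet of its legs; when seated it lies on the bar's top face. Same axes as the fin.
- wrench: Open-ended wrench lying on the table, 190 mm, origin at the middle underneath: leave it.
- driver: Screwdriver lying on the table, 190 mm, origin at the middle underneath: leave it.
- piston: Aluminium piston, 72 mm across, 52 mm high, standing; origin underneath: leave it.
- tin: Blue tin, 84 mm across, 75 mm high; origin underneath: leave it.
- race: Steel bearing ring, 62 mm across, 14 mm high; origin underneath: leave it.
- pin: Steel pin, 22 mm across, 55 mm high, upright; origin underneath: leave it.
- gear: Steel gear, 80 mm across, 30 mm high with its hub; origin underneath: leave it.

How it is judged:
By the outcome, as a careful person would: the job done as asked, in the order asked, and still so for the second after the job is handed in, with the robot touching nothing.
It also fails if it takes over 72 s, if anything falls off the work surface, if the arm or the gripper's body presses on something with over 40 N, if the wrist force passes 120 N, or if a joint passes its speed limit or range.

## Working session

There is one attempt and no reset: what is moved stays moved. The work goes in short steps, Python scripts to look and compute and a tool call to move; the robot and the scene stay as the last step left them, time stands still between calls to the robot, and variables do not carry over. Pictures are saved under pics/ and viewed, and the job is handed in when it is done.

Besides the shell and the picture viewer there is one more tool, called after ">>>" in YAML: its name, and indented under it one key for each argument. jog_arm: Moves the arm, as the interface text tells. Its arguments: {"type":"object","properties":{"commands":{"type":"array","items":{"type":"array","items":{"type":"number"}}},"newtons":{"type":"number"}},"required":["commands"]}

```bash
ls; mkdir -p pics
python3 - <<'E'
from rig import state,get_image,tcp_to_grasp
import cv2
print(state()); print(tcp_to_grasp)
for n in ["side","top","wrist"]:
    d=get_image(n); cv2.imwrite(f"pics/{n}0.png",d["img"]); print(n,d["camera_matrix"],d["xyz"],d["attitude"])
E
```

```text
pics
{'time': 0.0, 'q': array([ 1.15148604e+00,  5.28469241e-01,  1.43393132e+00, -5.94114809e-05,
        1.18138414e+00, -1.78509362e-01]), 'joint_velocities': array([ 0.00025897, -0.00043623,  0.00043404,  0.00058366,  0.00054991,
       -0.00053687]), 'effort': array([-3.54857693e-04, -4.40049827e+01, -1.76586592e+01,  6.34166342e-02,
        5.82642120e-02, -1.68457891e-04]), 'tcp_pos': array([0.14873397, 0.60627316, 0.22156052]), 'tool_rot': array([-0.3772293 , -3.11826327,  0.00331536]), 'ft_force': array([-0.07184764,  0.51151342, -0.33171878]), 'moment': array([-0.01142373,  0.03051286, -0.05991057]), 'opening': 0.08670422696994853}
0.0187
side [[457.19951609   0.         253.80657847]
 [  0.         457.19951609 186.05822985]
 [  0.           0.           1.        ]] [ 0.09570209 -1.01127466  0.72090551] [-2.09030976  0.43013758 -0.27366253]
top [[448.18449914   0.         254.7795383 ]
 [  0.         448.18449914 189.5981086 ]
 [  0.           0.           1.        ]] [ 0.32047946 -0.04682332  1.32255528] [-2.13718924  2.09372656 -0.19027612]
wrist [[297.31863964   0.         255.2686899 ]
 [  0.         297.31863964 192.12141798]
 [  0.           0.           1.        ]] [0.07070972 0.62510744 0.38465998] [2.27859114 1.78583801 0.26377968]
```

View pics/top0.png

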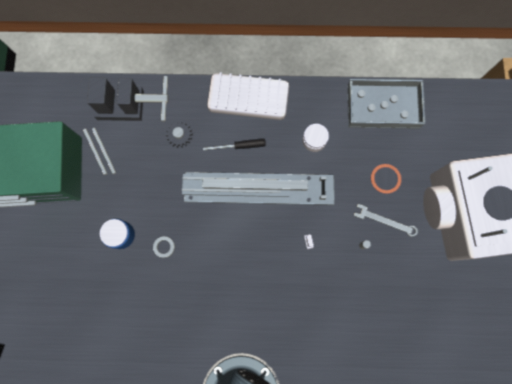

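View pics/side0.png

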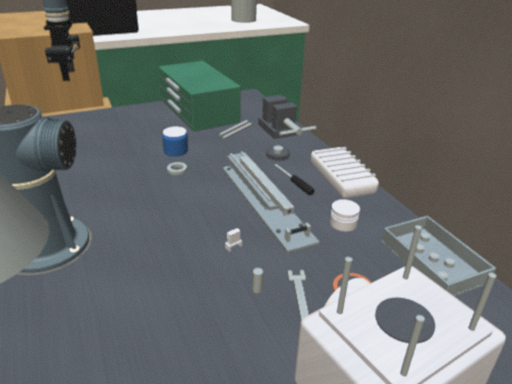

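View pics/wrist0.png

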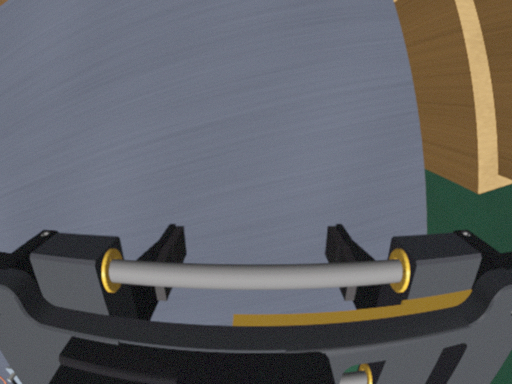

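The top view shows the bed at (182–335, 172–205) with its roller end at right (about (322,188)). The saddle is at (309,241) and the tin at (115,233). In the side view the saddle is at (233,240). Next I'll zoom in.

```bash
cat > h.py <<'E'
import numpy as np,cv2
from scipy.spatial.transform import Rotation as R
from rig import state,get_image
def ray(d,u,v):
    K=d["camera_matrix"];p=np.array([(u-K[0,2])/K[0,0],(v-K[1,2])/K[1,1],1.])
    if d.get("fish"):
        r=np.hypot(p[0],p[1]);p=np.array([p[0]/r*np.sin(r),p[1]/r*np.sin(r),np.cos(r)])
    return np.array(d["xyz"]),R.from_rotvec(d["attitude"]).as_matrix()@p
def onz(d,u,v,z):
    o,r=ray(d,u,v);return o+r*(z-o[2])/r[2]
def proj(d,P):
    K=d["camera_matrix"];p=R.from_rotvec(d["attitude"]).as_matrix().T@(np.array(P)-d["xyz"])
    if d.get("fish"):
        th=np.arctan2(np.hypot(p[0],p[1]),p[2]);q=p[:2]/np.hypot(p[0],p[1])*th
    else: q=p[:2]/p[2]
    return q*K[0,0]+K[:2,2]
def cam(n):
    d=get_image(n);d["fish"]=n=="wrist";return d
def crop(d,f,u0,v0,u1,v1,s):
    cv2.imwrite(f,cv2.resize(d["img"][v0:v1,u0:u1],None,fx=s,fy=s,interpolation=cv2.INTER_CUBIC))
E
python3 - <<'E'
from h import *
t=cam("top");crop(t,"pics/t1.png",170,155,345,255,4.5)
s=cam("side");crop(s,"pics/s1.png",210,140,330,260,5)
E
```

```text
(no output)
```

View pics/t1.png

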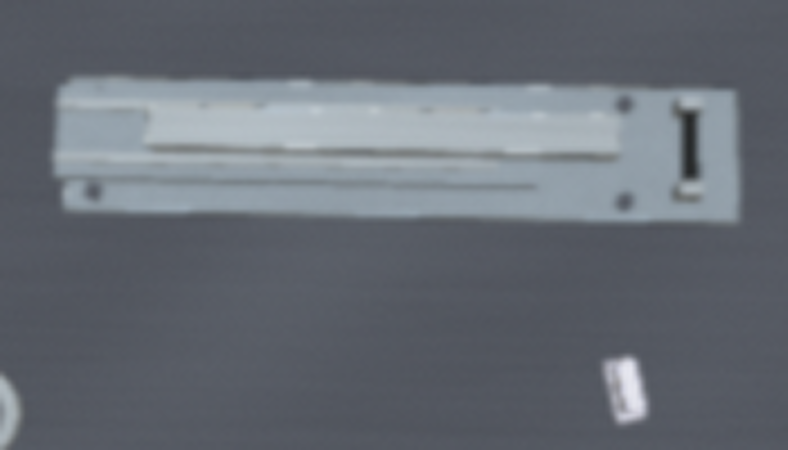

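View pics/s1.png

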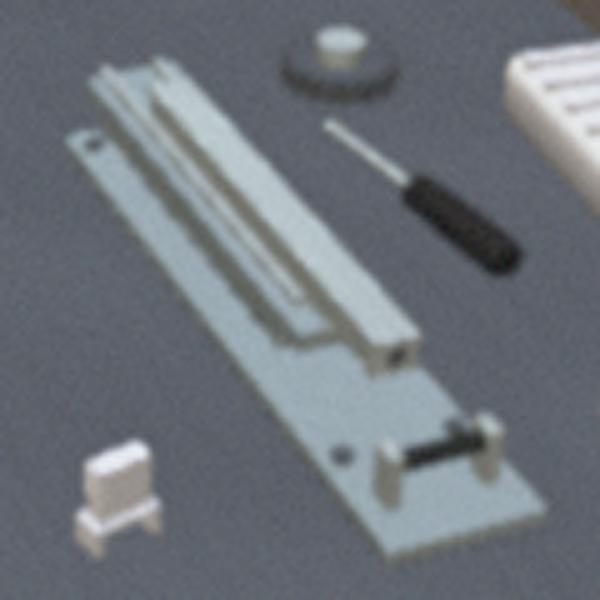

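Run:
```python
from h import *
t=cam("top");s=cam("side")
T=lambda x,y,z:onz(t,170+(x+.5)/4.5-.5,155+(y+.5)/4.5-.5,z)*1000
S=lambda x,y,z:onz(s,210+(x+.5)/5-.5,140+(y+.5)/5-.5,z)*1000
np.set_printoptions(precision=1,suppress=True)
for n,a in dict(roller=(690,145,.041),barRu=(147,107,.072),barRl=(146,147,.072),barFu=(620,116,.072),barFl=(617,155,.072),bedBu=(60,80,.05),bedBl=(53,177,.05),lipu0=(58,104,.055),lipl0=(53,153,.055)).items(): print(n,T(*a))
for n,a in dict(barFl=(372,358,.072),barFr=(420,335,.072),bedFl=(283,345,.05),edgeR=(330,335,.05),saddleTopc=(117,455,.048),rollL=(405,452,.041),rollR=(485,436,.041)).items(): print('S',n,S(*a))
print('saddle top',T(621,388,.048),T(628,390,.016), T(605,362,.016),T(634,357,.016),T(646,417,.016),T(619,424,.016))
```

```text
roller [ 580.6 -227.    41. ]
barRu [592.3 121.7  72. ]
barRl [566.3 121.2  72. ]
barFu [ 592.2 -178.5   72. ]
barFl [ 567.  -176.6   72. ]
bedBu [613.9 181.9  50. ]
bedBl [549.9 183.1  50. ]
lipu0 [596.8 181.5  55. ]
lipl0 [564.6 183.   55. ]
S barFl [ 561.2 -190.9   72. ]
S barFr [ 593.3 -181.8   72. ]
S bedFl [ 539.4 -135.1   50. ]
S edgeR [ 566.3 -136.    50. ]
S saddleTopc [ 425.7 -187.5   48. ]
S rollL [ 561.3 -230.2   41. ]
S rollR [ 604.6 -233.7   41. ]
saddle top [ 422.4 -181.5   48. ] [ 423.8 -189.4   16. ] [ 441.5 -174.6   16. ] [ 445.1 -193.3   16. ] [ 406.7 -200.9   16. ] [ 401.9 -183.6   16. ]
```

>>> jog_arm:
  commands:
    - [431,-436,-60,0,0,13.8,1]
    - [431,-436,-60,0,0,13.8,1]
    - [431,-436,-60,0,0,13.8,1]
    - [431,-436,-60,0,0,13.8,1]
    - [431,-436,-60,0,0,13.8,1]
    - [431,-436,-60,0,0,13.8,1]
    - [431,-436,-60,0,0,13.8,1]
    - [431,-436,-60,0,0,13.8,1]
    - [431,-436,-60,0,0,13.8,1]
    - [431,-436,-60,0,0,13.8,1]
    - [431,-436,-60,0,0,13.8,1]
    - [431,-436,-60,0,0,13.8,1]
  newtons: 20

```text
time: 1.85
tcp_pos: [0.5792, 0.1709, 0.162]
tool_rot: [-0.001, -3.14, 0.0]
ft_force: [0.4, 0.7, -1.4]
opening: 0.0002
```

Run:
```python
from h import *
w=cam("wrist");cv2.imwrite("pics/w1.png",cv2.resize(w["img"],None,fx=1.5,fy=1.5))
print(w["xyz"]); s=state(); print(s["tcp_pos"],s["tool_rot"])
for p in [(.58,-.127,.05),(.58,.1225,.072),(.58,.1825,.05),(.58,-.227,.041)]: print(proj(w,p)*1.5)
```

```text
[0.49897494 0.17020773 0.32510463]
[0.57874283 0.17150613 0.16217721] [ 9.13360640e-04 -3.14000319e+00  3.39571984e-04]
[ 25.21911312 285.70204697]
[304.24147339 294.85061338]
[402.55143303 284.36554179]
[-31.90466667 283.43039786]
```

View pics/w1.png

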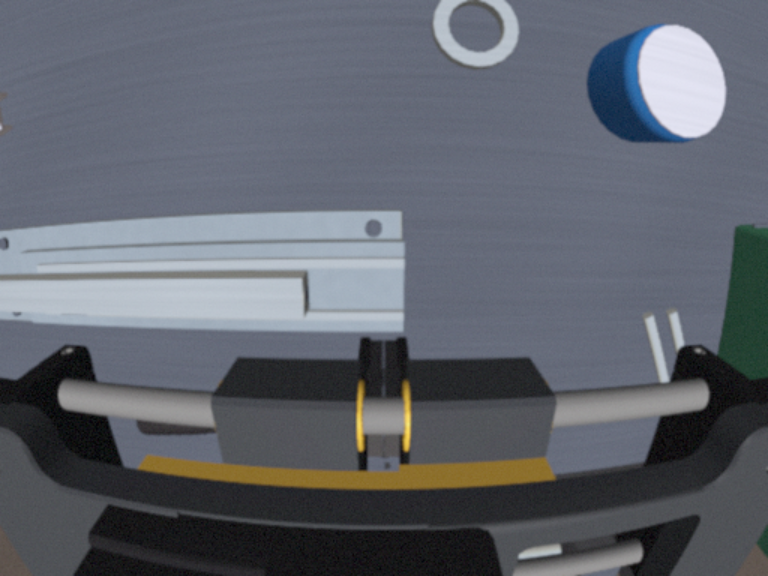

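The wrist view shows the bar's back end at (304,294), as predicted. The back of the bed is at x = 403 px.

>>> jog_arm:
  commands:
    - [1,0,-50,0,0,0,1]
    - [1,0,-102,0,0,0,1]
    - [1,-10,-102,0,0,0,1]
    - [1,-25,-102,0,0,0,1]
    - [1,-32,-102,0,0,0,1]
    - [1,-39,-102,0,0,0,1]
    - [1,-46,-102,0,0,0,1]
    - [1,-52,-102,0,0,0,1]
    - [1,-58,-102,0,0,0,1]

```text
time: 3.02
tcp_pos: [0.5803, 0.1149, 0.0614]
tool_rot: [0.001, 3.141, 0.004]
ft_force: [0.7, 6.1, 3.2]
opening: 0.0004
```

Run:
```python
from h import *
w=cam("wrist");cv2.imwrite("pics/w2.png",cv2.resize(w["img"],None,fx=1.5,fy=1.5))
s=cam("side");crop(s,"pics/s2.png",210,140,330,260,5)
s=state(); print(s["tcp_pos"],s["tool_rot"],s["ft_force"])
```

```text
[0.58035143 0.11407575 0.06132917] [8.53641184e-04 3.14110348e+00 2.19849127e-03] [-0.58787794  3.56024832  2.6833135 ]
```

View pics/w2.png

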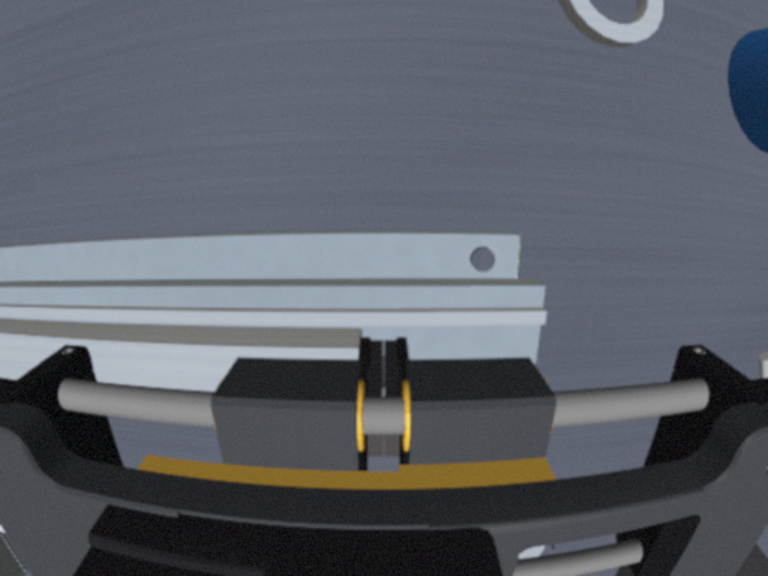

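View pics/s2.png

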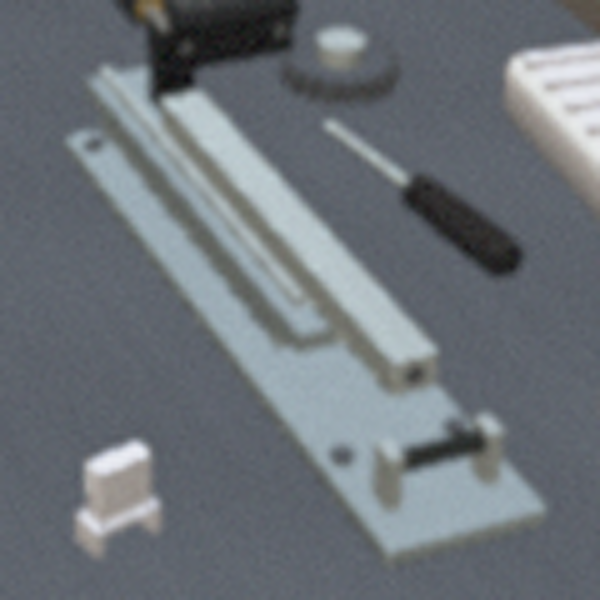

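The fingers touch the bar's back end at (361,338). In the side view the bar lies flat with its front end near (415,370).

Run:
```python
from h import *
w=cam("wrist")
print(onz(w,361/1.5,329/1.5,.072),onz(w,361/1.5,346/1.5,.05))
print(onz(w,545/1.5,316/1.5,.055),onz(w,544/1.5,290/1.5,.05))
print(state()["tcp_pos"])
```

```text
[0.56213828 0.10512303 0.072     ] [0.57903604 0.10380878 0.05      ]
[0.5640801  0.18202586 0.055     ] [0.55407393 0.18218475 0.05      ]
[0.58034251 0.11407964 0.06117753]
```

>>> jog_arm:
  commands:
    - [0,-5,0,0,0,0,1]
    - [0,-10,0,0,0,0,1]
    - [0,-15,0,0,0,0,1]
    - [0,-20,0,0,0,0,1]
    - [0,-25,0,0,0,0,1]
    - [0,-30,0,0,0,0,1]
    - [0,-32,0,0,0,0,1]
    - [0,-26,0,0,0,0,1]
    - [0,-26,0,0,0,0,1]
    - [0,-26,0,0,0,0,1]
    - [0,-26,0,0,0,0,1]

```text
time: 4.55
tcp_pos: [0.5803, 0.0879, 0.0611]
tool_rot: [0.0, 3.141, 0.001]
ft_force: [0.3, -0.6, 0.1]
opening: 0.0003
```

```bash
cat > chk.py <<'E'
import sys
from h import *
n=sys.argv[1]
st=state();print(np.round(st["tcp_pos"]*1000,1),np.round(st["ft_force"],1),st["time"])
s=cam("side");w=cam("wrist")
a=cv2.resize(s["img"][170:255,225:330],None,fx=4,fy=4,interpolation=cv2.INTER_CUBIC)
b=w["img"][190:270,150:300];b=cv2.resize(b,None,fx=2.5,fy=2.5)
o=np.zeros((max(a.shape[0],b.shape[0]),a.shape[1]+b.shape[1],3),np.uint8);o[:a.shape[0],:a.shape[1]]=a;o[:b.shape[0],a.shape[1]:]=b
cv2.imwrite(f"pics/c{n}.png",o)
E
python3 chk.py 1
```

```text
[580.3  87.9  61.1] [ 0.3 -0.6  0.1] 4.55
```

View pics/c1.png

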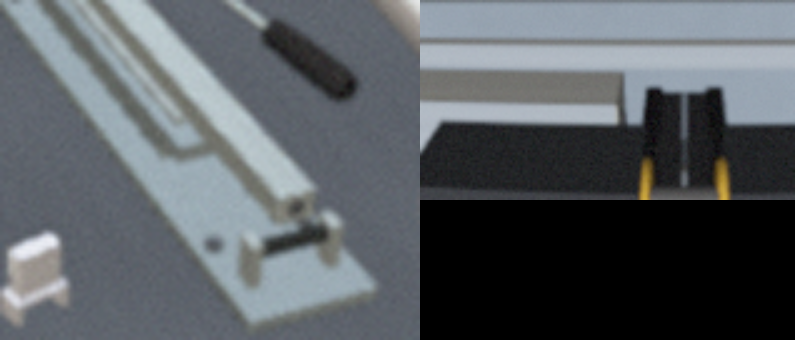

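Not tipped: the bar is flat with its end at (624,100) in the wrist crop, clear of the fingers. I'll go on in 3 mm steps and retract after each one.

>>> jog_arm:
  commands:
    - [0,-6,0,0,0,0,1]
    - [0,-9,0,0,0,0,1]
    - [0,-9,0,0,0,0,1]
    - [0,-3,0,0,0,0,1]
    - [0,-3,0,0,0,0,1]
    - [0,-3,0,0,0,0,1]

```text
time: 5.4
tcp_pos: [0.5804, 0.0848, 0.0611]
tool_rot: [-0.001, 3.141, 0.001]
ft_force: [-0.2, -0.2, -0.0]
opening: 0.0002
```

```bash
python3 chk.py 2
```

```text
[580.4  84.8  61.1] [-0.2 -0.2 -0. ] 5.4
```

View pics/c2.png

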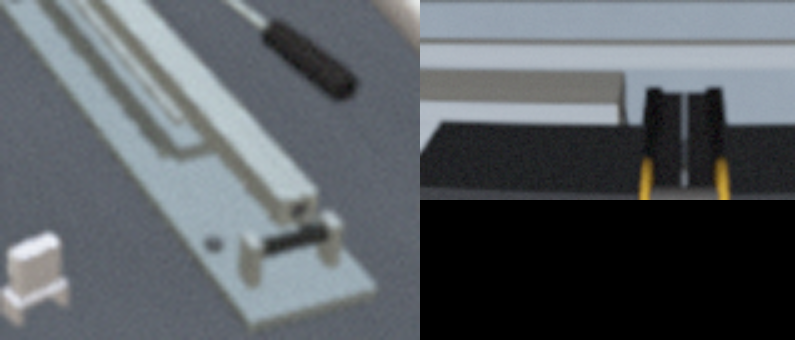

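Still flat. The bar stays still in the wrist view from step to step, so I'll use the change in the wrist crop as the tip detector.

```bash
cat > chk.py <<'E'
import sys,os
from h import *
st=state();w=cam("wrist")
b=cv2.GaussianBlur(w["img"][205:245,150:250],(5,5),0).astype(float)
if not os.path.exists("ref.npy"): np.save("ref.npy",b)
d=np.abs(b-np.load("ref.npy")).mean(2)
print("tcp",np.round(st["tcp_pos"]*1000,1),"t",round(st["time"],2),"diff mean %.2f max %.1f"%(d.mean(),d.max()))
cv2.imwrite(f"pics/k{sys.argv[1]}.png",cv2.resize(w["img"][190:270,150:300],None,fx=4,fy=4))
E
python3 chk.py 3
```

```text
tcp [580.4  84.7  61.1] t 5.5 diff mean 0.00 max 0.0
```

>>> jog_arm:
  commands:
    - [0,-6,0,0,0,0,1]
    - [0,-9,0,0,0,0,1]
    - [0,-9,0,0,0,0,1]
    - [0,-3,0,0,0,0,1]
    - [0,-3,0,0,0,0,1]
    - [0,-3,0,0,0,0,1]

```text
time: 6.3
tcp_pos: [0.5804, 0.0816, 0.0611]
tool_rot: [-0.001, 3.141, 0.0]
ft_force: [0.6, -0.5, -0.4]
opening: 0.0004
```

```bash
python3 chk.py 4
```

```text
tcp [580.4  81.6  61.1] t 6.3 diff mean 1.04 max 7.3
```

>>> jog_arm:
  commands:
    - [0,-6,0,0,0,0,1]
    - [0,-9,0,0,0,0,1]
    - [0,-9,0,0,0,0,1]
    - [0,-3,0,0,0,0,1]
    - [0,-3,0,0,0,0,1]
    - [0,-3,0,0,0,0,1]

```text
time: 7.1
tcp_pos: [0.5805, 0.0784, 0.0611]
tool_rot: [-0.001, 3.141, -0.0]
ft_force: [0.1, -0.2, 0.9]
opening: 0.0004
```

```bash
python3 chk.py 5
```

```text
tcp [580.5  78.4  61.1] t 7.1 diff mean 1.75 max 10.3
```

View pics/k5.png

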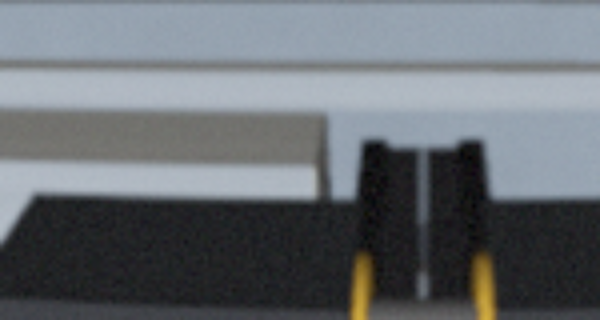

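>>> jog_arm:
  commands:
    - [0,-6,0,0,0,0,1]
    - [0,-9,0,0,0,0,1]
    - [0,-9,0,0,0,0,1]
    - [0,-3,0,0,0,0,1]
    - [0,-3,0,0,0,0,1]
    - [0,-3,0,0,0,0,1]

```text
time: 7.9
tcp_pos: [0.5805, 0.0753, 0.0612]
tool_rot: [-0.001, 3.141, -0.001]
ft_force: [-0.8, 0.1, 0.6]
opening: 0.0007
```

```bash
python3 chk.py 6
```

```text
tcp [580.5  75.3  61.2] t 7.9 diff mean 2.29 max 12.3
```

The bar is still flat, with its end at (325,160).

>>> jog_arm:
  commands:
    - [0,-6,0,0,0,0,1]
    - [0,-9,0,0,0,0,1]
    - [0,-9,0,0,0,0,1]
    - [0,-3,0,0,0,0,1]
    - [0,-3,0,0,0,0,1]
    - [0,-3,0,0,0,0,1]

```text
time: 8.7
tcp_pos: [0.5806, 0.0721, 0.0611]
tool_rot: [-0.002, 3.141, -0.002]
ft_force: [0.5, 0.9, 0.0]
opening: 0.0006
```

```bash
python3 chk.py 7
```

```text
tcp [580.6  72.1  61.1] t 8.7 diff mean 3.01 max 16.3
```

View pics/k7.png

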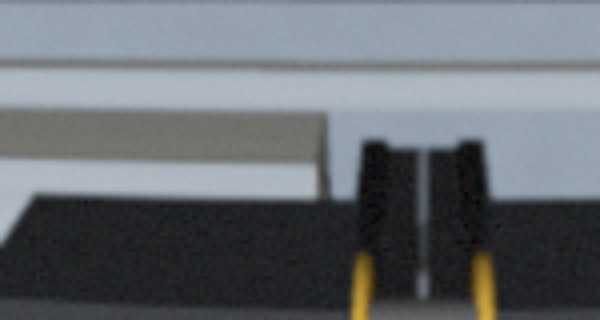

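Flat still, and the diff only drifts slowly. I'll compare against the previous step instead.

```bash
sed -i 's/^cv2.imwrite/np.save("ref.npy",b)\ncv2.imwrite/' chk.py
```

>>> jog_arm:
  commands:
    - [0,-6,0,0,0,0,1]
    - [0,-9,0,0,0,0,1]
    - [0,-9,0,0,0,0,1]
    - [0,-3,0,0,0,0,1]
    - [0,-3,0,0,0,0,1]
    - [0,-3,0,0,0,0,1]

```text
time: 9.5
tcp_pos: [0.5806, 0.0689, 0.0611]
tool_rot: [-0.002, 3.141, -0.002]
ft_force: [0.2, -0.4, 0.1]
opening: 0.0006
```

```bash
python3 chk.py 8
```

```text
tcp [580.6  68.9  61.1] t 9.5 diff mean 3.73 max 20.0
```

View pics/k8.png

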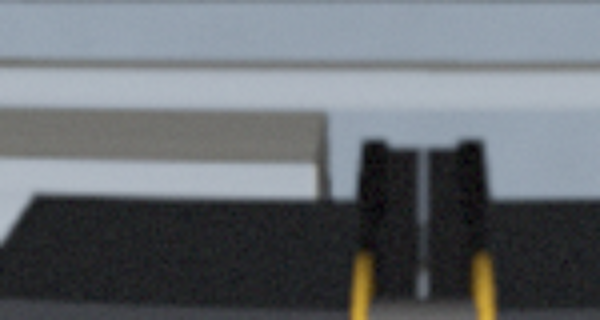

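>>> jog_arm:
  commands:
    - [0,-6,0,0,0,0,1]
    - [0,-9,0,0,0,0,1]
    - [0,-9,0,0,0,0,1]
    - [0,-3,0,0,0,0,1]
    - [0,-3,0,0,0,0,1]
    - [0,-3,0,0,0,0,1]

```text
time: 10.3
tcp_pos: [0.5807, 0.0657, 0.0611]
tool_rot: [-0.002, 3.141, -0.003]
ft_force: [-0.8, -0.0, -0.7]
opening: 0.0005
```

```bash
python3 chk.py 9
```

```text
tcp [580.7  65.7  61.1] t 10.3 diff mean 1.31 max 7.3
```

Flat (no jump).

>>> jog_arm:
  commands:
    - [0,-6,0,0,0,0,1]
    - [0,-9,0,0,0,0,1]
    - [0,-9,0,0,0,0,1]
    - [0,-3,0,0,0,0,1]
    - [0,-3,0,0,0,0,1]
    - [0,-3,0,0,0,0,1]

```text
time: 11.1
tcp_pos: [0.5807, 0.0625, 0.0611]
tool_rot: [-0.003, 3.141, -0.003]
ft_force: [-0.6, -0.6, -0.1]
opening: 0.0003
```

```bash
python3 chk.py 10
```

```text
tcp [580.7  62.5  61.1] t 11.1 diff mean 1.03 max 6.7
```

>>> jog_arm:
  commands:
    - [0,-6,0,0,0,0,1]
    - [0,-9,0,0,0,0,1]
    - [0,-9,0,0,0,0,1]
    - [0,-3,0,0,0,0,1]
    - [0,-3,0,0,0,0,1]
    - [0,-3,0,0,0,0,1]

```text
time: 11.9
tcp_pos: [0.5808, 0.0594, 0.0611]
tool_rot: [-0.003, 3.141, -0.004]
ft_force: [0.3, -0.8, -0.6]
opening: 0.0006
```

```bash
python3 chk.py 11
```

```text
tcp [580.8  59.4  61.1] t 11.9 diff mean 1.35 max 7.0
```

View pics/k11.png

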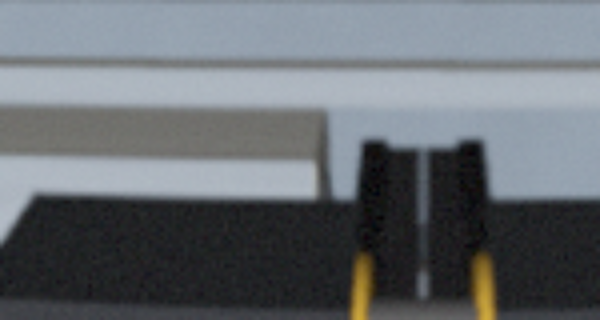

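Still flat, with the end at (325,160).

>>> jog_arm:
  commands:
    - [0,-6,0,0,0,0,1]
    - [0,-9,0,0,0,0,1]
    - [0,-9,0,0,0,0,1]
    - [0,-3,0,0,0,0,1]
    - [0,-3,0,0,0,0,1]
    - [0,-3,0,0,0,0,1]

```text
time: 12.7
tcp_pos: [0.5808, 0.0562, 0.0611]
tool_rot: [-0.004, 3.141, -0.004]
ft_force: [-0.5, 0.6, 0.4]
opening: 0.0005
```

```bash
python3 chk.py 12
```

```text
tcp [580.8  56.2  61.1] t 12.7 diff mean 1.17 max 6.0
```

>>> jog_arm:
  commands:
    - [0,-6,0,0,0,0,1]
    - [0,-9,0,0,0,0,1]
    - [0,-9,0,0,0,0,1]
    - [0,-3,0,0,0,0,1]
    - [0,-3,0,0,0,0,1]
    - [0,-3,0,0,0,0,1]

```text
time: 13.5
tcp_pos: [0.5809, 0.053, 0.0611]
tool_rot: [-0.004, 3.141, -0.005]
ft_force: [0.7, -0.1, -0.3]
opening: 0.0005
```

```bash
python3 chk.py 13
```

```text
tcp [580.9  53.   61.1] t 13.5 diff mean 1.20 max 8.7
```

>>> jog_arm:
  commands:
    - [0,-6,0,0,0,0,1]
    - [0,-9,0,0,0,0,1]
    - [0,-9,0,0,0,0,1]
    - [0,-3,0,0,0,0,1]
    - [0,-3,0,0,0,0,1]
    - [0,-3,0,0,0,0,1]

```text
time: 14.3
tcp_pos: [0.5809, 0.0498, 0.0611]
tool_rot: [-0.004, 3.141, -0.006]
ft_force: [0.3, -0.8, -0.8]
opening: 0.0003
```

```bash
python3 chk.py 14
```

```text
tcp [580.9  49.8  61.1] t 14.3 diff mean 1.20 max 8.0
```

View pics/k14.png

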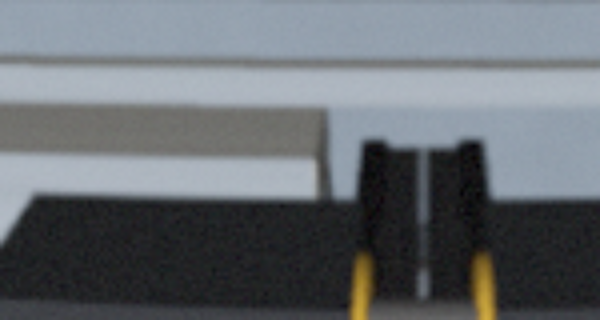

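Flat.

>>> jog_arm:
  commands:
    - [0,-6,0,0,0,0,1]
    - [0,-9,0,0,0,0,1]
    - [0,-9,0,0,0,0,1]
    - [0,-3,0,0,0,0,1]
    - [0,-3,0,0,0,0,1]
    - [0,-3,0,0,0,0,1]

```text
time: 15.1
tcp_pos: [0.5811, 0.0466, 0.0611]
tool_rot: [-0.005, 3.14, -0.006]
ft_force: [0.3, 0.1, -0.6]
opening: 0.0006
```

```bash
python3 chk.py 15
```

```text
tcp [581.1  46.6  61.1] t 15.1 diff mean 1.38 max 9.0
```

>>> jog_arm:
  commands:
    - [-1,-6,0,0,0,0,1]
    - [-1,-9,0,0,0,0,1]
    - [-1,-9,0,0,0,0,1]
    - [-1,-3,0,0,0,0,1]
    - [-1,-3,0,0,0,0,1]
    - [-1,-3,0,0,0,0,1]

```text
time: 15.9
tcp_pos: [0.5801, 0.0434, 0.0611]
tool_rot: [-0.005, 3.14, -0.007]
ft_force: [-0.8, 0.2, 0.1]
opening: 0.0005
```

```bash
python3 chk.py 16
```

```text
tcp [580.1  43.4  61.1] t 15.9 diff mean 6.17 max 32.3
```

View pics/k16.png

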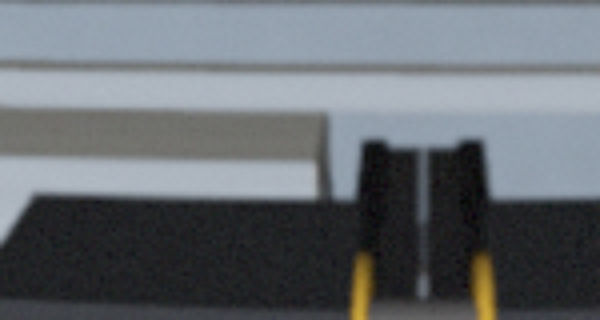

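Still flat; that diff came from my 1 mm shift in x.

>>> jog_arm:
  commands:
    - [0,-6,0,0,0,0,1]
    - [0,-9,0,0,0,0,1]
    - [0,-9,0,0,0,0,1]
    - [0,-3,0,0,0,0,1]
    - [0,-3,0,0,0,0,1]
    - [0,-3,0,0,0,0,1]

```text
time: 16.7
tcp_pos: [0.5802, 0.0402, 0.0611]
tool_rot: [-0.005, 3.14, -0.007]
ft_force: [0.4, 0.3, -1.1]
opening: 0.0002
```

```bash
python3 chk.py 17
```

```text
tcp [580.2  40.2  61.1] t 16.7 diff mean 1.25 max 7.3
```

>>> jog_arm:
  commands:
    - [0,-6,0,0,0,0,1]
    - [0,-9,0,0,0,0,1]
    - [0,-9,0,0,0,0,1]
    - [0,-3,0,0,0,0,1]
    - [0,-3,0,0,0,0,1]
    - [0,-3,0,0,0,0,1]

```text
time: 17.5
tcp_pos: [0.5802, 0.037, 0.0611]
tool_rot: [-0.006, 3.14, -0.008]
ft_force: [0.3, 0.2, 0.4]
opening: 0.0002
```

```bash
python3 chk.py 18
```

```text
tcp [580.2  37.   61.1] t 17.5 diff mean 1.23 max 7.7
```

>>> jog_arm:
  commands:
    - [0,-6,0,0,0,0,1]
    - [0,-9,0,0,0,0,1]
    - [0,-9,0,0,0,0,1]
    - [0,-3,0,0,0,0,1]
    - [0,-3,0,0,0,0,1]
    - [0,-3,0,0,0,0,1]

```text
time: 18.3
tcp_pos: [0.5803, 0.0338, 0.0611]
tool_rot: [-0.006, 3.14, -0.009]
ft_force: [-0.1, -0.6, 0.2]
opening: 0.0008
```

```bash
python3 chk.py 19
```

```text
tcp [580.3  33.8  61.1] t 18.3 diff mean 1.17 max 6.3
```

View pics/k19.png

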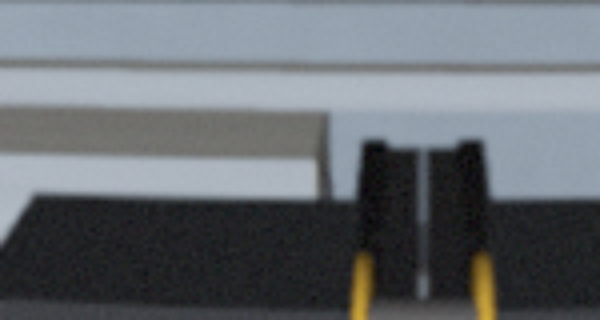

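Flat. The bar's centre is now about level with the edge, so I'll continue.

>>> jog_arm:
  commands:
    - [0,-6,0,0,0,0,1]
    - [0,-9,0,0,0,0,1]
    - [0,-9,0,0,0,0,1]
    - [0,-3,0,0,0,0,1]
    - [0,-3,0,0,0,0,1]
    - [0,-3,0,0,0,0,1]

```text
time: 19.1
tcp_pos: [0.5804, 0.0306, 0.0611]
tool_rot: [-0.006, 3.14, -0.009]
ft_force: [-0.2, 0.3, 0.3]
opening: 0.0004
```

```bash
python3 chk.py 20
```

```text
tcp [580.4  30.6  61.1] t 19.1 diff mean 1.11 max 7.3
```

>>> jog_arm:
  commands:
    - [0,-6,0,0,0,0,1]
    - [0,-9,0,0,0,0,1]
    - [0,-9,0,0,0,0,1]
    - [0,-3,0,0,0,0,1]
    - [0,-3,0,0,0,0,1]
    - [0,-3,0,0,0,0,1]

```text
time: 19.9
tcp_pos: [0.5805, 0.0274, 0.0611]
tool_rot: [-0.007, 3.14, -0.01]
ft_force: [0.4, -0.3, 0.6]
opening: 0.0007
```

```bash
python3 chk.py 21
```

```text
tcp [580.5  27.4  61.1] t 19.9 diff mean 16.77 max 104.0
```

Run:
```python
from h import *
s=cam("side");t=cam("top")
crop(s,"pics/s3.png",210,140,330,260,5)
crop(t,"pics/t3.png",170,155,345,255,4.5)
```

```text
(no output)
```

View pics/k21.png

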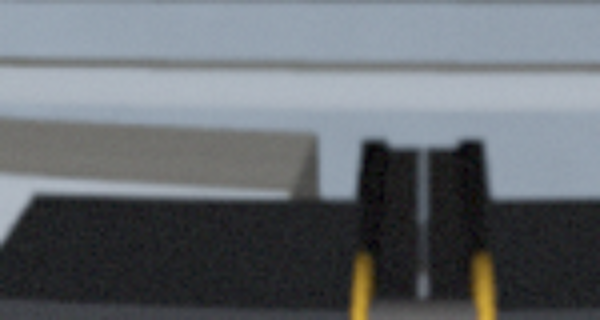

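View pics/s3.png

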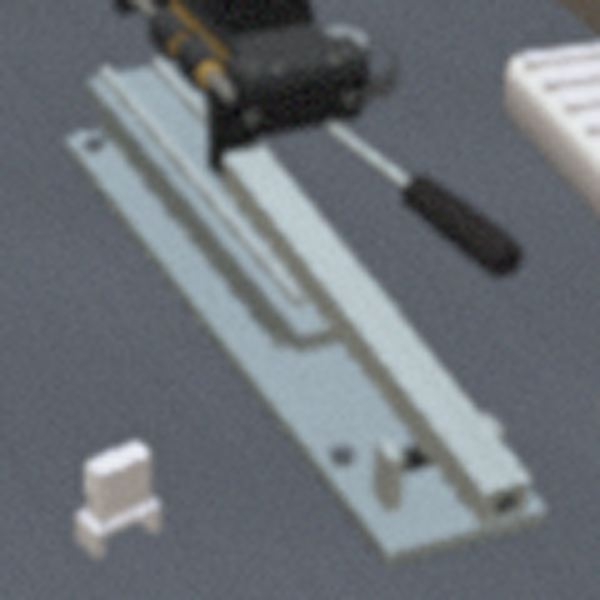

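View pics/t3.png

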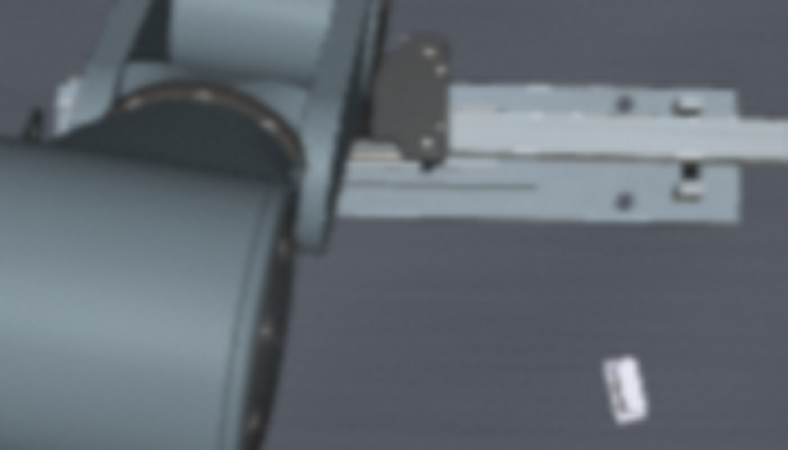

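It tipped. The wrist view shows the end raised at (315,135), and the side view shows the bar lying on the roller with its front end at (505,500). Now I'll back off and go over the saddle.

>>> jog_arm:
  commands:
    - [0,20,0,0,0,0,1]
    - [0,30,40,0,0,0,1]
    - [0,20,95,0,0,0,1]
    - [-50,0,100,0,0,5,0]
    - [-90,-50,100,0,0,11,-1]
    - [-157,-214,100,0,0,11,-1]
    - [-157,-214,100,0,0,11,-1]
    - [-157,-214,100,0,0,11,-1]
    - [-157,-214,100,0,0,11,-1]
    - [-157,-214,100,0,0,11,-1]
    - [-157,-214,100,0,0,11,-1]

```text
time: 21.42
tcp_pos: [0.4238, -0.1848, 0.161]
tool_rot: [-0.311, 3.124, -0.008]
ft_force: [-0.0, 0.4, -0.1]
opening: 0.0729
```

Run:
```python
from h import *
w=cam("wrist");cv2.imwrite("pics/w3.png",cv2.resize(w["img"],None,fx=1.5,fy=1.5))
np.save("w3.npy",w,allow_pickle=True)
s=state(); print(s["tcp_pos"],np.round(R.from_rotvec(s["tool_rot"]).as_matrix(),3),s["time"],s["opening"])
```

```text
[ 0.42383361 -0.18489037  0.16101019] [[-0.98  -0.197  0.003]
 [-0.197  0.98  -0.005]
 [-0.002 -0.005 -1.   ]] 21.475 0.07662368805665595
```

View pics/w3.png

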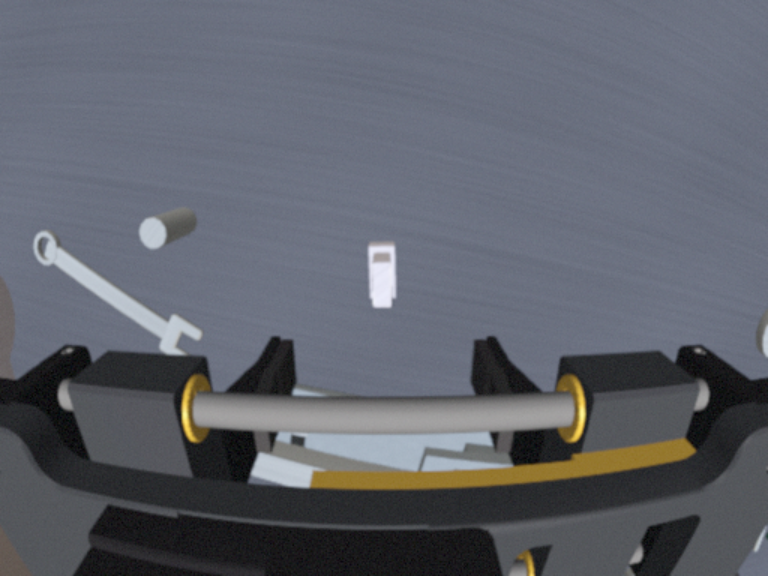

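The saddle sits at (382,274), upright in the view, so its yaw matches the tool. I'll zoom in to measure it.

Run:
```python
from h import *
w=np.load("w3.npy",allow_pickle=True).item()
crop(w,"pics/w3c.png",230,150,280,210,10)
```

```text
(no output)
```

View pics/w3c.png

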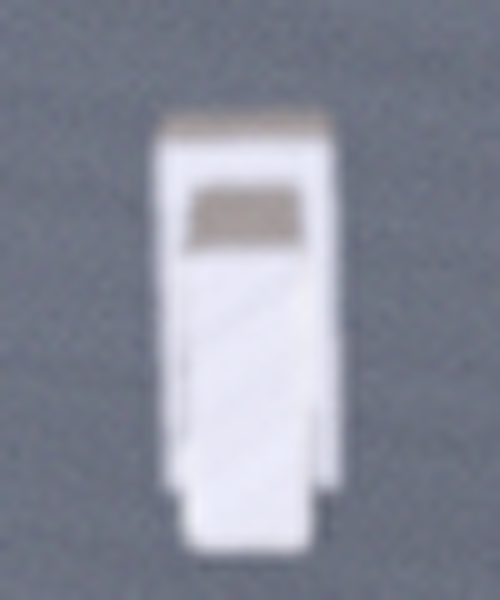

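Run:
```python
from h import *
w=np.load("w3.npy",allow_pickle=True).item()
W=lambda x,y,z:onz(w,230+(x+.5)/10-.5,150+(y+.5)/10-.5,z)*1000
f=[W(x,y,.048) for x,y in((183,248),(303,248),(315,552),(187,552))]
r=[W(x,y,.016) for x,y in((157,136),(333,136),(341,490),(165,490))]
for q in (f,r):
    q=np.array(q);print(np.round(q,1).tolist(),q.mean(0)); d=(q[2]+q[3]-q[0]-q[1])[:2];print("yaw",np.degrees(np.arctan2(d[1],d[0])),np.linalg.norm(d)/2)
o,rr=ray(w,255,192);print(w["xyz"])
```

```text
[[411.9, -196.0, 48.0], [409.6, -184.8, 48.0], [439.5, -177.5, 48.0], [442.0, -189.8, 48.0]] [ 425.73336704 -187.03808428   48.        ]
yaw 12.702583134406769 30.75215412338797
[[408.3, -200.5, 16.0], [404.6, -182.3, 16.0], [442.9, -173.5, 16.0], [446.7, -192.3, 16.0]] [ 425.6277934  -187.14093986   16.        ]
yaw 12.52310178974401 39.32638257486806
[ 0.34445866 -0.20063585  0.32384891]
```

>>> jog_arm:
  commands:
    - [2,-2,-50,0.3,0.1,1.2,-1]
    - [2,-2,-100,0.3,0.1,1.2,-1]
    - [2,-2,-130,0.3,0.1,1.2,-1]
    - [2,-2,-142,0.3,0.1,1.2,-1]
    - [2,-2,-142,0.3,0.1,1.2,-1]
    - [2,-2,-142,0.3,0.1,1.2,1]
    - [2,-2,-142,0.3,0.1,1.2,1]
    - [2,-2,-142,0.3,0.1,1.2,1]
    - [2,-2,-142,0.3,0.1,1.2,1]
    - [2,-2,-142,0.3,0.1,1.2,1]
    - [2,-2,-142,0.3,0.1,1.2,1]
    - [2,-2,-142,0.3,0.1,1.2,1]
  newtons: 15

```text
time: 22.98
tcp_pos: [0.4258, -0.1869, 0.019]
tool_rot: [-0.344, 3.122, 0.0]
ft_force: [-1.0, -0.3, -0.7]
opening: 0.0247
```

Run:
```python
from h import *
w=cam("wrist");crop(w,"pics/w4.png",180,120,330,240,5)
s=state(); print(s["tcp_pos"],np.round(R.from_rotvec(s["tool_rot"]).as_matrix(),3),s["time"],s["opening"],s["ft_force"])
```

```text
[ 0.42577024 -0.18687836  0.01895068] [[-0.976 -0.218  0.001]
 [-0.218  0.976  0.   ]
 [-0.001  0.    -1.   ]] 23.025 0.02095513906098891 [-0.17756195 -0.2864708   0.55882657]
```

View pics/w4.png

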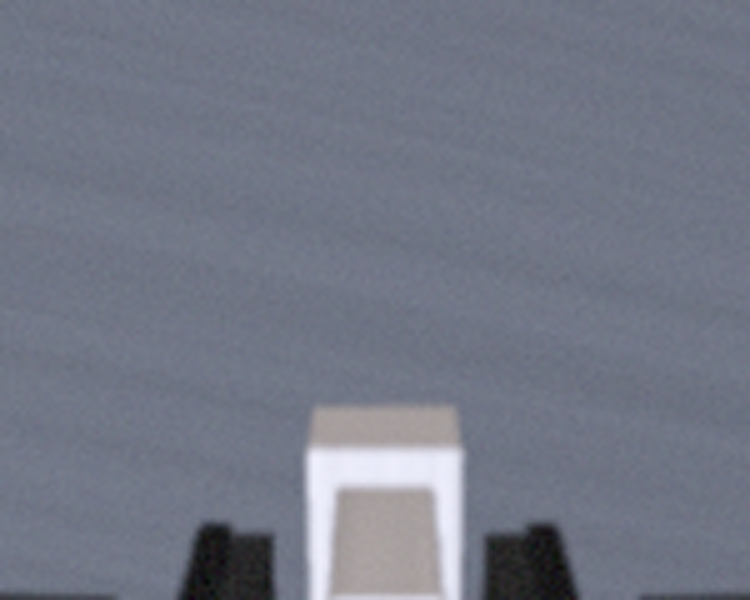

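The fin is centred between the fingers at (385,540), and they are still closing.

>>> jog_arm:
  commands:
    - [0,0,0,0,0,0,1]
    - [0,0,0,0,0,0,1]
    - [0,0,0,0,0,0,1]
    - [0,0,15,0,0,0,1]
    - [0,0,60,0,0,0,1]
    - [0,10,120,0,0,-2,1]
    - [60,60,150,0,0,-8,1]
    - [110,110,150,0,0,-12.6,1]
    - [144,117,150,0,0,-12.6,1]
    - [144,117,150,0,0,-12.6,1]
    - [144,117,150,0,0,-12.6,1]
  newtons: 20

```text
time: 24.4
tcp_pos: [0.5687, -0.0695, 0.1692]
tool_rot: [0.001, -3.141, -0.0]
ft_force: [0.5, -0.0, -0.4]
opening: 0.0117
```

Run:
```python
from h import *
w=cam("wrist");cv2.imwrite("pics/w5.png",cv2.resize(w["img"],None,fx=1.5,fy=1.5));np.save("w5.npy",w,allow_pickle=True)
s=state(); print(s["tcp_pos"],np.round(R.from_rotvec(s["tool_rot"]).as_matrix(),3),s["time"],s["opening"],s["ft_force"])
for p in [(.58,-.127,.05),(.545,-.127,.05),(.58,.02,.084),(.58,-.227,.041)]: print(proj(w,p)*1.5)
```

```text
[ 0.56817803 -0.06986061  0.16899093] [[-1.     0.001 -0.001]
 [ 0.001  1.     0.001]
 [ 0.001  0.001 -1.   ]] 24.45 0.012078764713073384 [-0.83300951  0.13989895 -0.43425581]
[298.82010458 296.2752891 ]
[296.13816655 245.23433351]
[529.79335304 313.09182523]
[171.54451519 292.02886254]
```

View pics/w5.png

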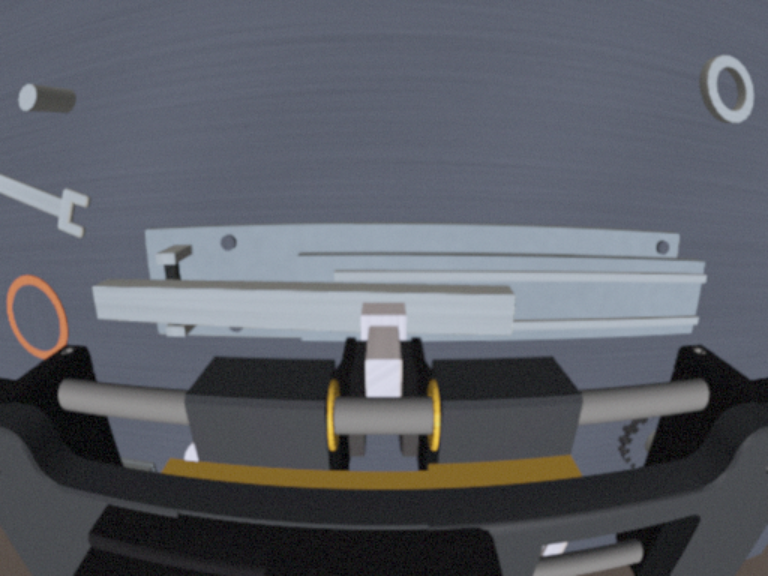

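The saddle is held at (383,350). The bar is tipped, running from (97,298) to (513,310), and the bed's end is near x = 300. I'll zoom there.

Run:
```python
from h import *
w=np.load("w5.npy",allow_pickle=True).item()
crop(w,"pics/w5c.png",90,145,270,235,4.4)
crop(w,"pics/w5d.png",190,155,240,235,7)
crop(w,"pics/w5e.png",430,165,480,225,10)
```

```text
(no output)
```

View pics/w5c.png

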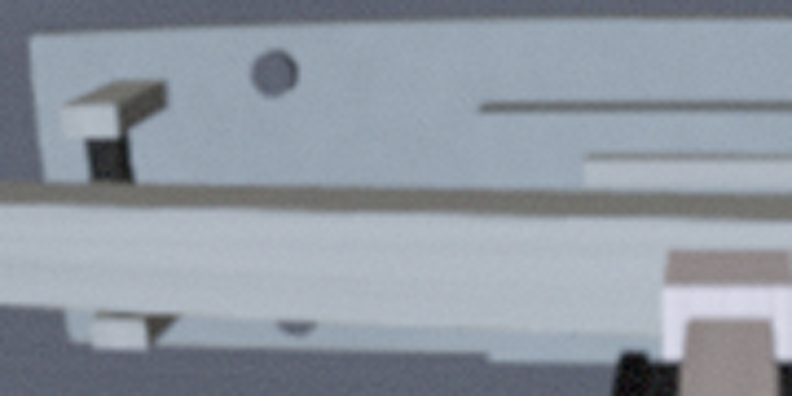

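View pics/w5d.png

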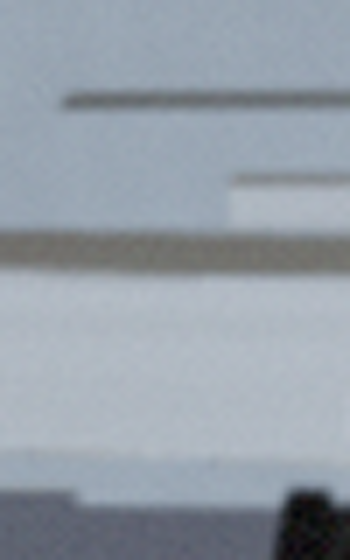

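View pics/w5e.png

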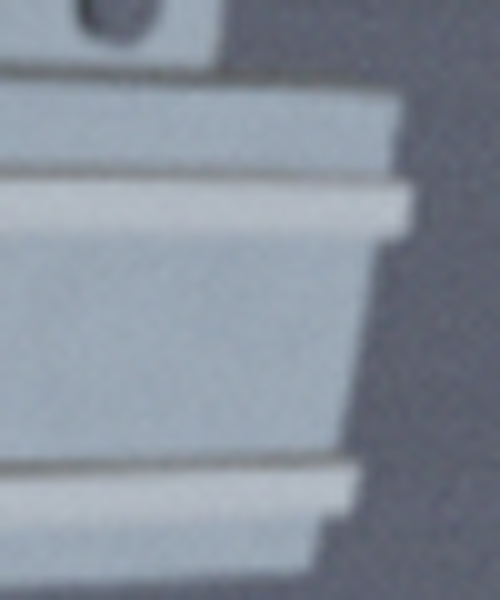

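Run:
```python
from h import *
w=np.load("w5.npy",allow_pickle=True).item()
D=lambda x,y,z:np.round(onz(w,190+(x+.5)/7-.5,155+(y+.5)/7-.5,z)*1000,1)
E=lambda x,y,z:np.round(onz(w,430+(x+.5)/10-.5,165+(y+.5)/10-.5,z)*1000,1)
C=lambda x,y,z:np.round(onz(w,90+(x+.5)/4.4-.5,145+(y+.5)/4.4-.5,z)*1000,1)
print("near",D(66,106,.05),"far",D(75,504,.05),"lip",D(232,190,.055),D(230,225,.05))
print("rear lips",E(412,185,.055),E(410,235,.055),E(360,465,.055),E(350,510,.055),"bed",E(402,97,.05),E(310,570,.05))
print("roller",C(88,160,.036),C(132,160,.036),C(110,160,.041),"cheeks",C(66,137,.045),C(118,137,.045),C(95,349,.045),C(148,349,.045))
print("bar top near edge",C(0,200,.061),C(480,213,.072), "far",C(0,303,.061),C(480,330,.072))
print("saddle grip", C(665,285,.1665),C(790,285,.1665))
```

```text
near [ 551.3 -125.7   50. ] far [ 612.  -127.9   50. ] lip [ 562.2 -101.9   55. ] [ 568.7 -102.9   50. ]
rear lips [561.7 183.4  55. ] [567.8 184.5  55. ] [596.8 183.6  55. ] [602.6 183.6  55. ] bed [552.2 183.7  50. ] [612.4 183.5  50. ]
roller [ 565.5 -233.6   36. ] [ 565.6 -220.6   36. ] [ 564.3 -224.4   41. ] cheeks [ 557.2 -234.2   45. ] [ 557.5 -219.2   45. ] [ 613.8 -235.    45. ] [ 613.3 -219.1   45. ]
bar top near edge [ 568.6 -246.6   61. ] [ 568.5 -122.8   72. ] far [ 595.4 -251.9   61. ] [ 595.1 -124.5   72. ]
saddle grip [549.5 -79.  166.5] [549.5 -62.1 166.5]
```

>>> jog_arm:
  commands:
    - [14,-60,0,2,0,0,1]
    - [14,-60,-30,5.1,0,0,1]
    - [14,-60,-60,5.1,0,0,1]
    - [14,-60,-70,5.1,0,0,1]
    - [14,-60,-70,5.1,0,0,1]

```text
time: 25.08
tcp_pos: [0.5811, -0.13, 0.0987]
tool_rot: [-0.002, -3.135, -0.142]
ft_force: [0.7, -0.8, -0.6]
opening: 0.0118
```

Run:
```python
from h import *
w=cam("wrist");cv2.imwrite("pics/w6.png",cv2.resize(w["img"],None,fx=1.5,fy=1.5));np.save("w6.npy",w,allow_pickle=True)
crop(w,"pics/w6c.png",200,180,312,260,7)
s=state(); print(s["tcp_pos"],np.round(R.from_rotvec(s["tool_rot"]).as_matrix(),3),s["time"],s["opening"],s["ft_force"])
sd=cam("side");crop(sd,"pics/s6.png",240,170,340,260,7)
```

```text
[ 0.58197069 -0.13007661  0.09954127] [[-1.     0.001 -0.001]
 [ 0.001  0.996  0.089]
 [ 0.001  0.089 -0.996]] 25.125 0.011824819588796711 [0.4400307  0.50265542 0.86018959]
```

View pics/w6c.png

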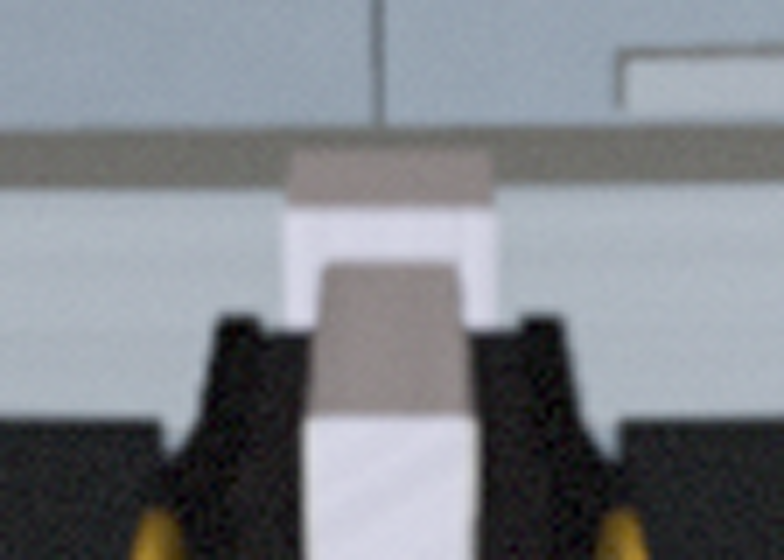

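View pics/s6.png

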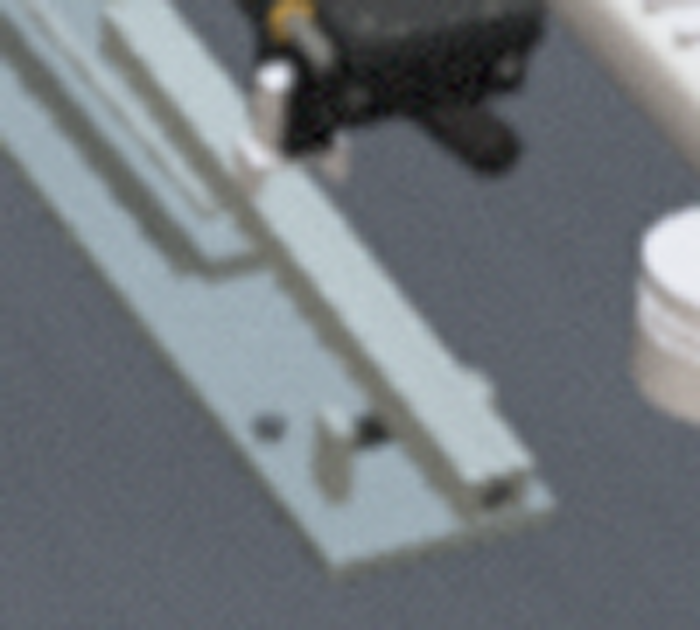

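View pics/w6.png

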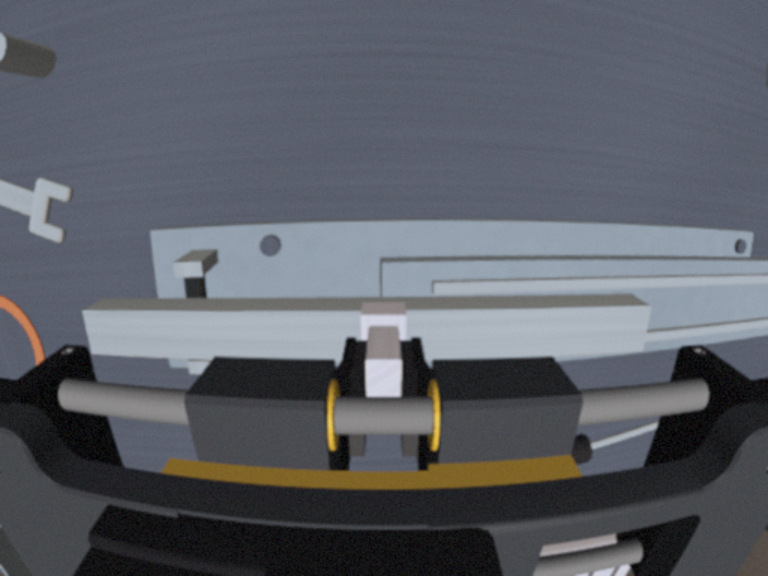

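The wrist view shows the bed's front face as a dark line at (380,60) in the crop, just under the saddle's centre (390). The bar's near top edge is at row 188.

Run:
```python
from h import *
w=np.load("w6.npy",allow_pickle=True).item()
def px(x,y): return 200+(x+.5)/7-.5,180+(y+.5)/7-.5
C=lambda x,y,z:np.round(onz(w,*px(x,y),z)*1000,1)
print("edge",C(384,20,.05),C(384,110,.05),C(378,60,.05),"lip start",C(622,70,.055))
# bar top plane
n=np.array([0,-np.sin(.0895),np.cos(.0895)]);p0=np.array([.58,-.127,.0721])
def onbar(u,v):
    o,r=ray(w,u,v);return np.round((o+r*(n@(p0-o))/(n@r))*1000,1)
for x,y in((20,189),(150,189),(270,190),(520,183),(700,181)): print("near",onbar(*px(x,y)))
for u,v in((110,354),(180,358),(645,332)): print("far",onbar(u/1.5,v/1.5))
# saddle roof top near edge: 3mm below TCP along tool z, x=-19
for x in(285,497): 
    o,r=ray(w,*px(x,207)); T=R.from_rotvec([0,0,0]); q=np.array([.58197,-.13008,.09954])-n*.003; print("roof",np.round((o+r*(n@(q-o))/(n@r))*1000,1))
```

```text
edge [ 557.7 -127.    50. ] [ 567.7 -127.    50. ] [ 562.1 -127.6   50. ] lip start [ 562.5 -102.3   55. ]
near [ 568.8 -164.5   68.7]
near [ 568.8 -151.6   69.9]
near [ 568.9 -140.    70.9]
near [ 568.2 -115.8   73.1]
near [568.1 -98.3  74.7]
far [ 595.5 -276.1   58.7]
far [ 595.4 -231.3   62.7]
far [582.9   8.5  84.3]
roof [ 561.6 -139.4   95.7]
roof [ 561.7 -121.5   97.3]
```

>>> jog_arm:
  commands:
    - [0.5,1,-4,0,0,0,1]
    - [0.5,1.5,-8,0,0,0,1]
    - [0.5,1.9,-12,0,0,0,1]
    - [0.5,2.2,-16,0,0,0,1]
    - [0.5,2.4,-18,0,0,0,1]
    - [0.5,2.4,-18,0,0,0,1]

```text
time: 25.92
tcp_pos: [0.5829, -0.1276, 0.0818]
tool_rot: [-0.001, -3.138, -0.14]
ft_force: [0.5, -0.0, -0.4]
opening: 0.012
```

Run:
```python
from h import *
w=cam("wrist");np.save("w7.npy",w,allow_pickle=True)
crop(w,"pics/w7c.png",200,180,312,260,7)
s=state(); print(s["tcp_pos"],s["time"],s["opening"],s["ft_force"])
sd=cam("side");crop(sd,"pics/s7.png",240,170,340,260,7)
```

```text
[ 0.58302687 -0.12770565  0.08192352] 25.975 0.011794412080293085 [ 0.46656828 -0.12675025 -0.76242542]
```

View pics/w7c.png

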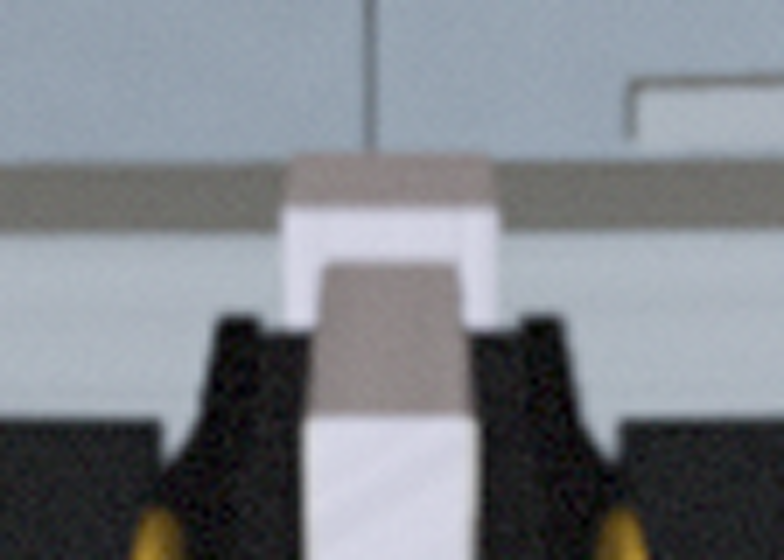

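View pics/s7.png

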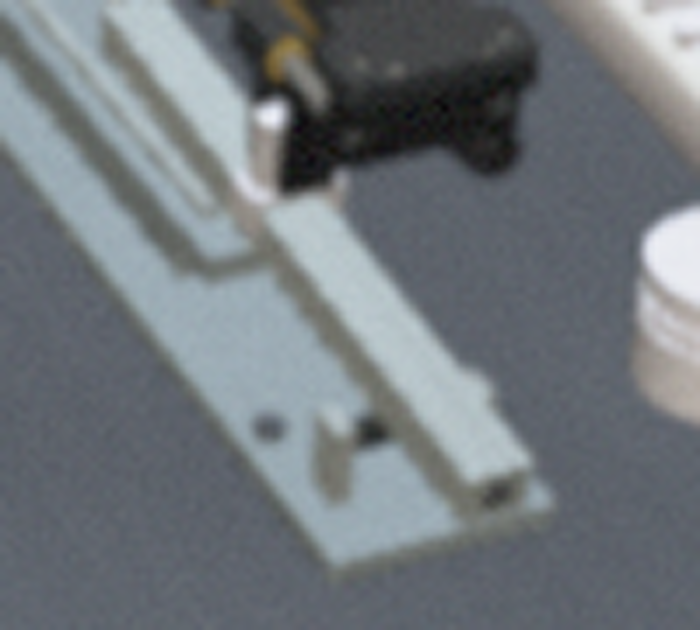

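The saddle now straddles the bar in both views, with no contact force. The edge line is at (374,80) and the saddle's centre at 391.

Run:
```python
from h import *
w=np.load("w7.npy",allow_pickle=True).item()
def px(x,y): return 200+(x+.5)/7-.5,180+(y+.5)/7-.5
print("edge",[np.round(onz(w,*px(376,y),.05)*1000,1) for y in (30,140)])
n=np.array([0,-np.sin(.0895),np.cos(.0895)])
tcp=np.array([.58303,-.12771,.08192])
def pl(x,y,p0):
    o,r=ray(w,*px(x,y));return np.round((o+r*(n@(p0-o))/(n@r))*1000,1)
print("roof",pl(283,208,tcp-n*.003),pl(499,208,tcp-n*.003))
p0=np.array([.58,-.127,.0721])
print("bar near",pl(150,231,p0),pl(600,228,p0))
```

```text
edge [array([ 556.1, -127. ,   50. ]), array([ 567.3, -127. ,   50. ])]
roof [ 563.8 -137.2   78.1] [ 563.8 -118.9   79.7]
bar near [ 568.5 -148.9   70.1] [ 568.3 -108.9   73.7]
```

>>> jog_arm:
  commands:
    - [-0.8,0.1,-1.2,0,0,0,1]
    - [-0.8,0.2,-2.2,0,0,0,1]
    - [-0.8,0.2,-2.6,0,0,0,1]
    - [-0.8,0.2,-2.6,0,0,0,1]

```text
time: 26.52
tcp_pos: [0.5823, -0.1275, 0.0794]
tool_rot: [0.001, 3.138, 0.14]
ft_force: [0.4, -0.7, -0.3]
opening: 0.012
```

Run:
```python
from rig import state
s=state();print(s["tcp_pos"],s["ft_force"],s["moment"])
```

```text
[ 0.58230006 -0.12752486  0.07939883] [ 0.40043148 -0.7092714  -0.25221502] [-0.04714624  0.06138551  0.0052104 ]
```

>>> jog_arm:
  commands:
    - [0,0,-0.3,0,0,0,1]
    - [0,0,-0.6,0,0,0,1]
    - [0,0,-0.6,0,0,0,1]

```text
time: 26.9
tcp_pos: [0.5823, -0.1276, 0.0788]
tool_rot: [0.001, 3.138, 0.14]
ft_force: [1.8, -0.3, -0.7]
opening: 0.0121
```

>>> jog_arm:
  commands:
    - [0,0,-0.3,0,0,0,1]
    - [0,0,-0.6,0,0,0,1]
    - [0,0,-0.6,0,0,0,1]

```text
time: 27.28
tcp_pos: [0.5824, -0.1275, 0.0786]
tool_rot: [0.001, 3.138, 0.139]
ft_force: [-0.4, 0.4, 5.6]
opening: 0.0119
```

Run:
```python
from h import *
w=cam("wrist");np.save("w8.npy",w,allow_pickle=True)
crop(w,"pics/w8c.png",200,180,312,260,7)
s=state();print(s["tcp_pos"],s["ft_force"],s["moment"])
```

```text
[ 0.58236582 -0.12755527  0.07864708] [-0.74694637  0.07966469  4.87558534] [ 0.15161729  0.2087332  -0.0043222 ]
```

View pics/w8c.png

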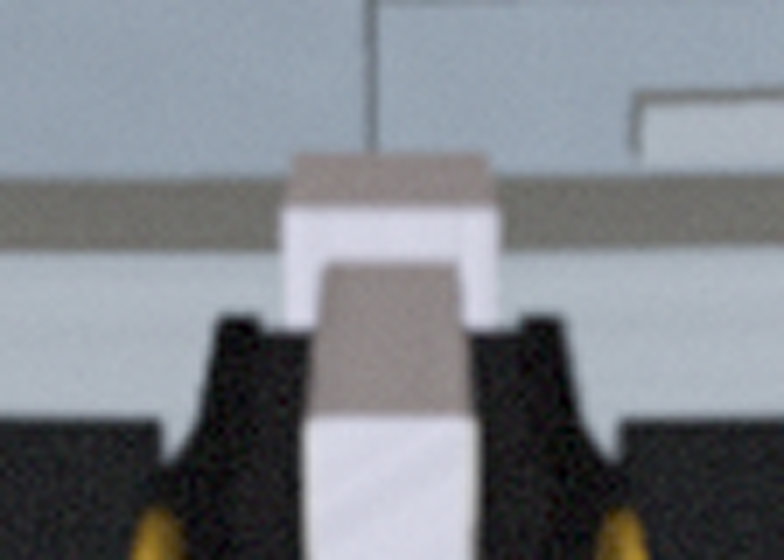

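Contact is at 5 N with z within 0.4 mm of the expected seat, so the saddle is seated. I'll release it and rise along the tool axis.

>>> jog_arm:
  commands:
    - [0,0,0.2,0,0,0,0.3]
    - [0,0,0.2,0,0,0,-0.2]
    - [0,0,0.2,0,0,0,-0.4]
    - [0,0,0.2,0,0,0,-0.4]
    - [0,0,0.2,0,0,0,-0.4]
    - [0,-0.5,5,0,0,0,-0.4]
    - [0,-2,20,0,0,0,-0.4]
    - [0,-4.5,50,0,0,0,-0.4]
    - [0,-7,80,0,0,0,-0.4]

```text
time: 28.45
tcp_pos: [0.5825, -0.1348, 0.1605]
tool_rot: [0.001, 3.137, 0.139]
ft_force: [0.9, 0.9, -0.2]
opening: 0.0608
```

Run:
```python
from h import *
w=cam("wrist");np.save("w9.npy",w,allow_pickle=True)
cv2.imwrite("pics/w9.png",cv2.resize(w["img"],None,fx=1.5,fy=1.5))
s=state();print(s["tcp_pos"],s["ft_force"],s["opening"],s["time"])
sd=cam("side");crop(sd,"pics/s9.png",240,170,340,260,7)
```

```text
[ 0.5850875  -0.13615176  0.16475773] [ 1.13536784 -0.71549579  1.95583289] 0.060665315800050114 28.5
```

View pics/w9.png

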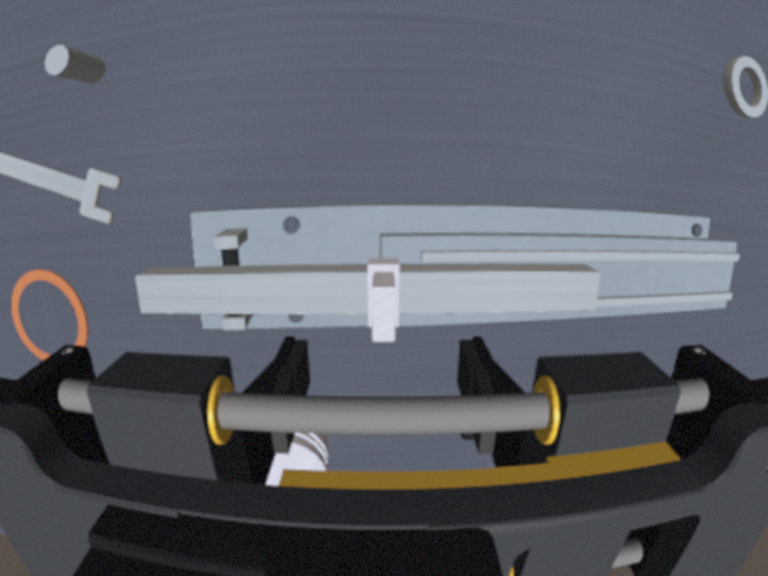

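View pics/s9.png

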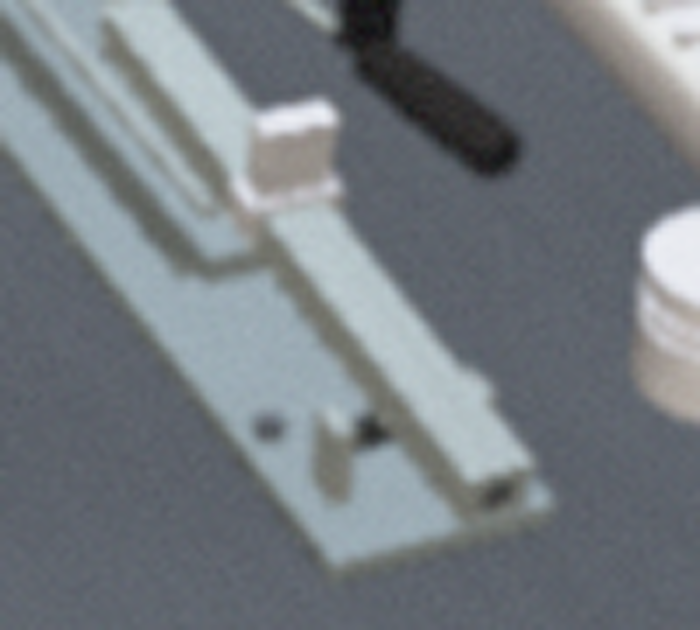

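The saddle sits square on the bar at (383,300), and the bar still rests on the roller with its front end unchanged at (495,490) in the side view. I'll run a final measurement.

Run:
```python
from h import *
w=cam("wrist");np.save("w10.npy",w,allow_pickle=True)
crop(w,"pics/w10.png",225,150,305,230,7)
```

```text
(no output)
```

View pics/w10.png

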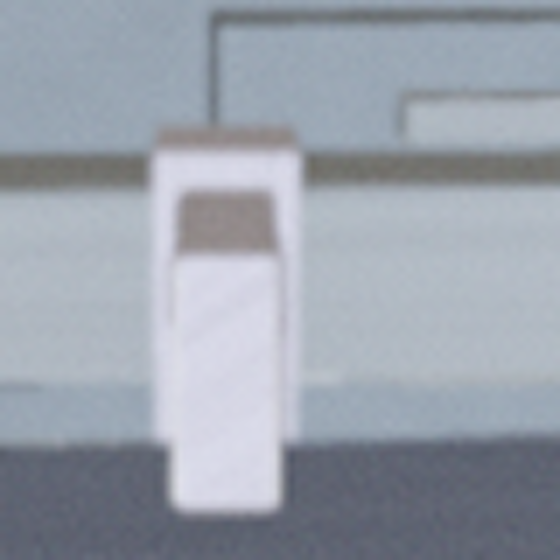

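Run:
```python
from h import *
w=np.load("w10.npy",allow_pickle=True).item()
px=lambda x,y:(225+(x+.5)/7-.5,150+(y+.5)/7-.5)
n=np.array([0,-np.sin(.0895),np.cos(.0895)]);b=np.array([.58,-.127,.0721])
def pl(x,y,h):
    o,r=ray(w,*px(x,y));return np.round((o+r*(n@(b+n*h-o))/(n@r))*1000,1)
print("edge",onz(w,*px(217,70),.05)*1000)
print("roof",[pl(x,y,.004) for x,y in((152,152),(302,152),(298,441),(155,441))])
print("fin top",[pl(x,y,.036) for x,y in((172,254),(280,254),(282,513),(170,513))])
print("bar near",pl(80,188,0),pl(450,184,0))
```

```text
edge [ 557.98921507 -127.068183     50.        ]
roof [array([ 563.1, -137.3,   75.2]), array([ 563.1, -118.8,   76.8]), array([ 601.3, -118.9,   76.8]), array([ 601.4, -137.3,   75.2])]
fin top [array([ 566.9, -136.9,  107.4]), array([ 566.9, -125.2,  108.4]), array([ 597.6, -124.6,  108.5]), array([ 597.6, -137.3,  107.3])]
bar near [ 568.8 -146.2   70.4] [568.2 -99.6  74.6]
```

```bash
python3 -c "
from rig import *
print(finish_job())"
```

```text
the job is handed in; nothing more can be done
None
```

The bar is tipped onto the roller and the saddle is seated on it over the edge. I handed the job in at about 28.5 s.

- **Finding the balance point:** I pushed the bar in roughly 3 mm steps, backing the fingers off after each one. It tipped on the last step, so it stopped no more than about 3 mm past the tipping point. At that stage its centre was about 10 mm beyond the edge.
- **Setting the saddle:** I tilted the saddle to the bar's slope of about 0.09 rad and lowered it until it touched at about 5 N, within 0.4 mm of the calculated seat height. Then I let go and rose clear.
- **Last checks:** The saddle's mark is at y ≈ −127.7 mm and the edge at −127.1 mm, so it is about 0.6 mm off. The saddle is square on the bar, with its legs straddling it. After release, the side view shows the bar still on the roller.
- **Disagreement:** The top camera read x about 2.4 mm lower than the wrist camera for both the bar and the saddle. I used the wrist camera's values, since the offset was the same for both.
- **Rest of the bench:** I did not touch the other objects on purpose, but I did not re-measure where they lie.

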